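# Reset the sloping carving rest

### The arm

A 6-joint arm with a two-finger parallel gripper is mounted at the origin on a cart in front of the work surface, level with it; the furniture and walls round the work are solid. World frame = base frame: x ahead of the robot, y to its left, z up, the work surface at z = 0. Lengths are in m, angles in rad, forces in N, time in s.
With the tool pointing down it reaches from about 0.3 to 0.875 m from the base axis. Payload 6.4 kg.
Tool frame: the origin (TCP) lies at the very end of the fingers, on their centre line; the grasp point (between the pads) lies 19 mm behind it (robot.tcp_to_grasp is the distance from the TCP to the grasp point, in m); z points along the fingers, y is the line along which they close (so a half turn about z gives the same grasp; the last joint's range is limited). The gripper opens to 85 mm and grips with 20 to 120 N. Pads are 22 mm wide; open, the fingers measure 114 mm over their backs; the gripper's body (76 mm by 85 mm) begins 54 mm behind the grasp point. The pads swing forward as they close: fully open they stand 13 mm farther back than shut.
Start: joints at [-0.206, 0.181, 1.607, -0, 1.354, -0.206], TCP at [0.575, 0, 0.231] pointing down, gripper open.
Joint ranges: [-2.99, 2.99], [-0.89, 2.07], [0.3, 2.58], [-1.14, 4.28], [0, 2.63], [-3.12, 3.12]. Speed limits (rad/s): [2.57, 2.57, 3.01, 3.14, 3.14, 3.14].

### API

Orientations are given as a 3x3 rotation matrix whose columns are the frame's x, y, z axes.
In Python, from station import robot gives the robot as it stands.
- The arm moves only by the shell command python3 -m inch 'ROWS' [OPENING]. ROWS is JSON, a list of rows, each an object with "dp": the shift along the tool's x, y, z in mm, a list of three; "yaw": the turn about the tool's z in degrees. In form: [{"dp": [x, y, z], "yaw": yaw}, ...]. A call has 1 to 12 rows; each row shifts and turns the commanded pose from where the row before left it, along the tool's axes as they then stand; what a row does not reach is not made up. A row lasts 1/8 s, in which the tool goes at most 62.5 mm and 10.7 degrees, less where a joint would pass 70% of its speed; a pose out of reach is approached as far as the arm can. A call with a gripper value outside its range is refused whole. OPENING is the finger opening in mm, from 0 to 85.4, set as the call begins (- or left out, the last holds). The fingers move at their own pace and stop on an object; the grip force is fixed at half the most. Time passes only in rows, so rows that do not move let the fingers close. It gives the time, the measured TCP pose, the force, the opening and the grip force at its end, in the units of the state.
- robot.sense(): the state, without advancing time (a new reading comes with each control period).
- robot.snapshot(name): name is "scene" or "side" or "wrist"; returns a dict with "frame" (480x640x3 uint8, blue, green, red), "z_map" (480x640 float32, m along the optical axis (not along the pixel's ray), 0 where there is no reading), "fov_y" (degrees; the focal length in pixels is half the picture's height over the tangent of half this angle, whatever the lens; pixels are square), "cx", "cy" (the principal point, pixels), "cam_to_world" (4x4, takes a point from camera to world coordinates); the wrist camera has in their place "tool_from_camera" (4x4, takes a point from camera to tool coordinates, whose origin is the TCP and whose axes are the flange's). Camera axes: x right, y down, z forward; pixel columns grow to the right and rows downward; lengths in m; the calibration is good to about 2 mm. A picture is of the moment at which its call begins: read the wrist's pose just before it.
- robot.hand_in(): hands the job in; it is judged then, once.
Trained networks look in a picture, given as the dict that the camera call returned (one of the last four; its "shot" number tells which), for a name from the list of things; names that differ only in an ending like _2 or _b are one class to them, and where a whole thing is asked for, a point or a joint stands for the part that bears it (a point fixed in the world has none). Each returns a list of dicts, best first, with "confidence" (0 to 1); they miss things now and then, are a little off and sometimes report something else, mostly with a low value. They report only what shows in the picture. A call takes as long as a camera call. They do not tell look-alikes from the thing itself.
- robot.boxes_of(picture, query): "bbox" ([left, top, width, height] in pixels, round what is visible of it).
- robot.landmark_of(picture, query): "point" ([column, row] in pixels: a listed point, or the origin of a listed thing).
The state is a dict: "clock": time; "joint_positions": joint angles; "qd": joint speeds; "joint_efforts": joint torques, N m; "tcp_pos": TCP position; "orientation": TCP orientation; "contact_force": force on the tool from outside, world axes, zero at the start; "ft_torque": the same for the moment, N m; "opening": opening from 0.0 (shut) to 1.0 (fully open); "grasp_force": force on a finger pad.
Only numpy, scipy, OpenCV 4.12 (cv2) and the standard library are available. Lean on these libraries where they do the work, as an engineer would, in place of code of your own. Each camera call takes 0.05 s, during which the arm holds its last target. There are 200 camera calls.

### The job

Set the sloping carving rest up for the next piece: squeeze in the sprung button on the side of its slide, move the slide one hole up the rail and let the button pop out again there. Then seat the cradle pad (the loose wooden pad with the trough, not the flat-topped one) fully down on the slide, both lugs in their notches and the trough's closed end downhill, and let go. Leave the flat pad, the jars and the spirit lamp where they stand.

Things in the scene. Friction and masses are not known exactly. Their poses are not given: they have to be found in the camera images.
- rest_stand: Carving rest, fixed to the bench: dark steel base plate 170x64x10 mm, two posts and a steel rail (166x20x12 mm) rising at 30 deg. Origin: centre of the plate's underside; x = horizontal direction in which the rail climbs, y = across it, z = up. Rail's middle 85 mm above the origin. Three detent holes at -30, 0, +30 mm along the rail from its middle.
- rest_slide (a joint): Travel of the aluminium slide up the rail, m: 0 = lowest hole (it starts latched there), 0.030 = next hole (the goal), 0.060 = top hole; ends -0.003 and 0.063. Button out: about 2 mm play either way in a hole. Button in: it moves against about 3 N of friction and stays where it is left.
- slide_button (a joint): How far the button is pressed, m: 0 = fully out (tooth in a hole), 0.0065 = fully in; sprung, 3 N at first to 8 N. Tooth leaves the hole beyond 0.004; pressed flush with the slide's side it reads 0.0055. Let go between holes it rides at about 0.004, the slide free; it springs to 0 by itself when the slide is within 2 mm of a hole.
- slide_seat (a point): Centre of the top of the slide's raised seat (50 mm along the rail, 30 across, 10 high). x = up along the rail, y = across it to the button's side, z = square out of the rail, 30 deg from vertical. Notches 7.5 mm deep: at x -12 one 11 (x) by 19 (y), at x +12 one 11 by 11 mm. Below the seat the slide is 44 mm long, 48 wide; its flat sides, y +-24, reach from z -10 to -32, free beside.
- button_face (a point): Centre of the face of the round black button, 16 mm across, 5.5 mm proud of the slide's y +24 mm side; in the slide_seat frame at x 0, y +29.5 (button out), z -22 mm. It is pressed towards -y, e.g. by pinching the slide between button and opposite side (53.5 mm across, 48 with the button flush).
- cradle_mid (a point): Centre, half-way up, of the loose light-wood cradle pad, 40 (x) by 34 (y) by 36 mm high. Trough along x in its top, 18 wide, 16 deep, open at the +x end, closed by a wall at -x. Its lowest 6 mm are two lugs on which it stands: at x -12 one 8 (x) by 16 (y), at x +12 one 8 by 8 mm. Grip it across y. Seated, this point is 12 mm above slide_seat along its z, axes parallel (x uphill).
- flat_mid (a point): Centre, half-way up, of the other light-wood pad: same 40 x 34 x 36 mm, but with a plain flat top. To be left alone.
- brown_jar_mid (a point): Centre, half-way up, of a brown jar with black lid, 43 mm diameter, 55 mm high. Bystander.
- white_jar_mid (a point): Centre, half-way up, of a white jar with blue lid, 39 mm diameter, 62 mm high, beside the rest. Bystander.
- lamp_mid (a point): Centre, half-way up, of a pale round-bodied spirit lamp, 66 mm diameter, 69 mm high, behind the rest. Bystander.
- lamp_head_end (a point): Middle of the left (+y) end of the bench lamp's long black head, fixed to the bench and hanging over it on the right: the head runs from here 350 mm to the right (-y), is 58 mm wide (x) and 80 mm high, its underside 207 mm above the bench. An obstacle: keep arm and gripper off it.
Not all that is in view belongs to the job. Leave any green or red look-alike of the part that bears cradle_mid alone.

How it is judged:
On the way, in this order (a step that is already met when the one before it is completed fails the run):
1. the button is pressed in while the slide is still at its lowest hole (value of joint slide_button above 0.004 m and value of joint rest_slide below 0.006 m), for 0.02 s.
2. the slide is at the next hole up and the button has popped out there (value of joint rest_slide between 0.0265 and 0.0335 m and value of joint slide_button below 0.0015 m), for 0.2 s.
At the end, for the whole second after the job is handed in: Slide latched in the middle hole (travel 26.5 to 33.5 mm, button out within 1.5 mm); cradle pad at rest with both lugs in their notches: centre within 4 mm of the seat's centre along and across the rail, 8 to 14.5 mm above it, square within 0.1 rad, in line within 0.15 rad (all of step 2 and x of cradle_mid in the frame of slide_seat between -0.004 and 0.004 m and y of cradle_mid in the frame of slide_seat between -0.004 and 0.004 m and z of cradle_mid in the frame of slide_seat between 0.008 and 0.0145 m and angle between the z axis of cradle_mid and the z axis of slide_seat, either way round below 0.1 rad and angle between the x axis of cradle_mid and the x axis of slide_seat, either way round below 0.15 rad and linear speed of cradle_pad below 0.02 m/s and velocity of joint rest_slide below 0.005 m/s); the robot touches nothing.
It fails at once if the brown jar is shifted more than 20 mm or tipped (distance of brown_jar_mid from where it was at the start of the episode above 0.02 m or angle between brown_jar_mid's own z axis and vertical above 0.35 rad).
It fails at once if the white jar is shifted more than 20 mm or tipped (distance of white_jar_mid from where it was at the start of the episode above 0.02 m or angle between white_jar_mid's own z axis and vertical above 0.35 rad).
It fails at once if the spirit lamp is shifted more than 20 mm or tipped (distance of lamp_mid from where it was at the start of the episode above 0.02 m or angle between lamp_mid's own z axis and vertical above 0.35 rad).
It fails at once if the flat-topped pad is shifted more than 20 mm or tipped (distance of flat_mid from where it was at the start of the episode above 0.02 m or angle between flat_mid's own z axis and vertical above 0.35 rad).
It also fails if it takes over 48 s, if anything falls off the work surface, if the arm or the gripper's body presses on something with over 40 N, if the wrist force passes 120 N, or if a joint passes its speed limit or range.

## Working session

There is one attempt and no reset: what is moved stays moved. The work goes in short steps, Python scripts to look and compute and a shell command to move; the robot and the scene stay as the last step left them, time stands still between calls to the robot, and variables do not carry over. Pictures are saved under pics/ and viewed, at most 10 in all, crops included, and the job is handed in when it is done.

```bash
mkdir -p pics; ls; cat > h.py <<'E'
import numpy as np,cv2
from station import robot
def K(s): return 240/np.tan(np.radians(s["fov_y"])/2)
def pose():
    st=robot.sense();T=np.eye(4);T[:3,:3]=np.array(st["orientation"]).reshape(3,3);T[:3,3]=st["tcp_pos"];return T
def snap(n):
    T=pose();s=robot.snapshot(n)
    s["W"]=np.array(s["cam_to_world"]) if n!="wrist" else T@np.array(s["tool_from_camera"]);return s
def cloud(s):
    v,u=np.mgrid[:480,:640];z=s["z_map"];f=K(s)
    p=np.stack([(u-s["cx"])*z/f,(v-s["cy"])*z/f,z],-1)
    return p@s["W"][:3,:3].T+s["W"][:3,3]
def proj(s,P):
    q=(np.asarray(P)-s["W"][:3,3])@s["W"][:3,:3];return q[...,:2]/q[...,2:]*K(s)+[s["cx"],s["cy"]]
E
cat > a.py <<'E'
from h import *
np.set_printoptions(precision=3,suppress=True)
for n in ["scene","side","wrist"]:
    s=snap(n);c=cloud(s);cv2.imwrite(f"pics/{n}0.png",s["frame"]);np.savez(f"{n}0.npz",frame=s["frame"],c=c)
    print(n,s["W"][:3,3],s["W"][:3,2])
    for q in ["rest_stand","slide_seat","button_face","cradle_mid","flat_mid","brown_jar_mid","white_jar_mid","lamp_mid","lamp_head_end"]:
        for r in robot.landmark_of(s,q)[:3]:
            u,v=np.round(r["point"]).astype(int)
            if 0<=u<640 and 0<=v<480: print(q,round(r["confidence"],2),(u,v),c[v,u])
print(pose(),robot.sense()["clock"])
E
python3 a.py
```

```text
pics
scene [ 0.048 -0.469  0.516] [ 0.654  0.638 -0.406]
rest_stand 0.85 (np.int64(320), np.int64(360)) [ 0.52  -0.021  0.012]
slide_seat 0.62 (np.int64(302), np.int64(331)) [ 0.486 -0.014  0.082]
cradle_mid 0.92 (np.int64(231), np.int64(318)) [0.47  0.154 0.036]
cradle_mid 0.78 (np.int64(191), np.int64(304)) [0.448 0.251 0.033]
cradle_mid 0.7 (np.int64(282), np.int64(325)) [0.533 0.088 0.023]
flat_mid 0.68 (np.int64(232), np.int64(290)) [0.536 0.239 0.033]
brown_jar_mid 0.94 (np.int64(299), np.int64(294)) [0.613 0.126 0.038]
white_jar_mid 0.73 (np.int64(371), np.int64(375)) [ 0.518 -0.128  0.043]
lamp_mid 0.7 (np.int64(396), np.int64(316)) [ 0.676 -0.059  0.043]
side [ 0.173 -0.522  0.591] [ 0.491  0.696 -0.525]
rest_stand 0.63 (np.int64(316), np.int64(345)) [ 0.516 -0.018  0.011]
slide_seat 0.55 (np.int64(301), np.int64(319)) [ 0.487 -0.019  0.085]
cradle_mid 0.81 (np.int64(292), np.int64(299)) [0.534 0.085 0.038]
cradle_mid 0.8 (np.int64(244), np.int64(296)) [0.47  0.156 0.029]
cradle_mid 0.59 (np.int64(217), np.int64(274)) [0.455 0.245 0.036]
flat_mid 0.73 (np.int64(254), np.int6
[... 539 characters left out ...]
)) [0.483 0.006 0.011]
cradle_mid 0.66 (np.int64(217), np.int64(30)) [0.484 0.172 0.02 ]
cradle_mid 0.58 (np.int64(283), np.int64(110)) [0.544 0.101 0.021]
cradle_mid 0.27 (np.int64(268), np.int64(218)) [ 0.523 -0.011  0.009]
flat_mid 0.19 (np.int64(219), np.int64(243)) [ 0.49  -0.017  0.087]
brown_jar_mid 0.73 (np.int64(371), np.int64(61)) [0.624 0.138 0.054]
white_jar_mid 0.82 (np.int64(281), np.int64(310)) [ 0.54  -0.098  0.058]
lamp_mid 0.67 (np.int64(416), np.int64(258)) [ 0.679 -0.044  0.05 ]
lamp_mid 0.25 (np.int64(278), np.int64(312)) [ 0.537 -0.099  0.061]
[[ 0.     1.    -0.     0.575]
 [ 1.    -0.     0.     0.   ]
 [ 0.    -0.    -1.     0.231]
 [ 0.     0.     0.     1.   ]] 1.5
```

```bash
python3 -c "
import cv2
a=cv2.imread('pics/scene0.png')[240:420,150:450];b=cv2.imread('pics/wrist0.png')[:330,130:480]
cv2.imwrite('pics/sc0.png',cv2.resize(a,(800,480),interpolation=2));cv2.imwrite('pics/wc0.png',cv2.resize(b,(636,600),interpolation=2))"
```

```text
(no output)
```

View pics/sc0.png

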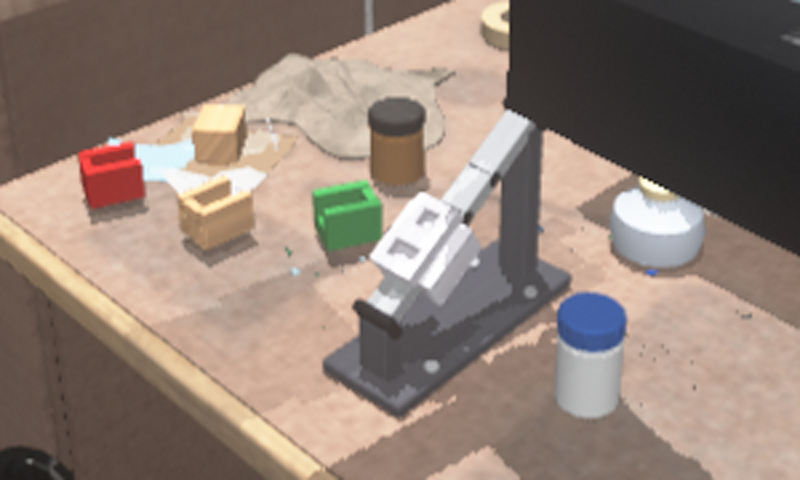

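View pics/wc0.png

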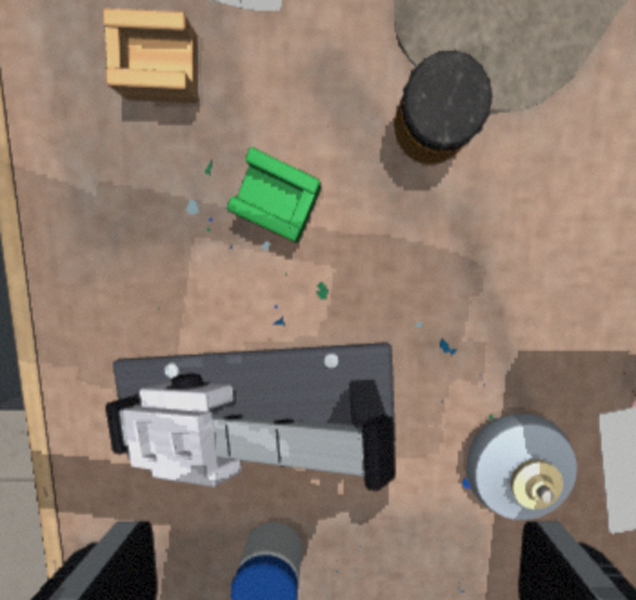

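Pads in the first crop: tan with a trough at (215,215), which is scene (231,318); tan flat-topped at (220,135); red at (110,175) and green at (347,215), both look-alikes. The tan one with the trough fits the description. Its closed wall faces the robot (-x), and the wrist crop shows this enlarged at (150,50). The rest climbs along about +x with the button on its +y side.

```bash
cat > m.py <<'E'
import numpy as np,cv2
np.set_printoptions(precision=4,suppress=True)
def box(P,n):
    r=cv2.minAreaRect((P[:,:2]*1000).astype(np.float32)); print(n,len(P),"c",np.array(r[0]),"size",np.array(r[1]),"ang",r[2],"z",np.percentile(P[:,2],[5,50,95]))
def plane(P):
    c=np.median(P,0)
    for _ in range(5):
        m=P.mean(0);n=np.linalg.svd(P-m,full_matrices=False)[2][2];n*=np.sign(n[2]);d=(P-m)@n;P=P[abs(d)<max(.001,2*d.std())]
    return m,n
for n in ["wrist","scene","side"]:
    d=np.load(n+"0.npz");c=d["c"].astype(float);f=d["frame"].astype(int);x,y,z=np.moveaxis(c,-1,0)
    print("==",n)
    tab=(abs(z)<.004)&(x>.4)&(x<.7)&(abs(y)<.2);print("table",np.median(z[tab]))
    pl=(z>.006)&(z<.0145)&(x>.38)&(x<.66)&(abs(y)<.09);box(c[pl],"plate")
    tan=(f[...,2]-f[...,0]>60)&(x>.42)&(x<.52)&(y>.12)&(y<.2)&(z>.0)&(z<.06)
    box(c[tan&(z>.031)],"cradle top");box(c[tan&(z>.005)],"cradle all")
    h=(z>.2)&(z<.3)&(x>.3)&(x<.95)&(y<.1); 
    if n!="wrist" and h.sum(): print("head",np.percentile(c[h],[0.5,50,99.5],axis=0))
    for nm,cx,cy in [("white",.535,-.11),("lamp",.68,-.045),("brown",.622,.135)]:
        m=(np.hypot(x-cx,y-cy)<.05)&(z>.03)&(z<.09)&(y<-.08 if nm=="white" else y>-9);box(c[m],nm)
    grey=(f.max(-1)-f.min(-1)<40)&(f.min(-1)>110)
    s=grey&(z>.045)&(z<.125)&(x>.43)&(x<.54)&(abs(y+.015)<.035);box(c[s],"slide")
    Q=c[s];e=Q[:,2]-.577*Q[:,0];top=Q[e>np.percentile(e,96)-.006];m,nn=plane(top);print("seatplane",m,nn,np.degrees(np.arctan2(-nn[0],nn[2])))
    box(top,"top")
E
python3 m.py
```

```text
== wrist
table -0.0007272229694093857
plate 4235 c [549.4474  20.1527] size [219.473  138.4343] ang 0.6796346306800842 z [0.008  0.0096 0.0111]
cradle top 1000 c [480.433  170.2257] size [34.162  39.8257] ang 86.56206512451172 z [0.033  0.0353 0.0367]
cradle all 1596 c [480.5499 170.2346] size [34.1205 40.0972] ang 86.92839813232422 z [0.0187 0.0342 0.0364]
white 1356 c [ 533.3976 -115.0078] size [38.2795 38.0975] ang 31.937257766723633 z [0.0355 0.0614 0.0629]
lamp 2167 c [688.5401 -52.2154] size [59.2844 58.3292] ang 87.74449157714844 z [0.0307 0.0367 0.0594]
brown 2286 c [628.0297 142.8074] size [42.5508 42.12  ] ang 63.724098205566406 z [0.04   0.0545 0.0559]
slide 3043 c [498.8149 -13.9017] size [82.9793 52.5397] ang 3.0856401920318604 z [0.0721 0.087  0.0985]
seatplane [ 0.4917 -0.0167  0.0881] [-0.4993 -0.0295  0.8659] 29.971260648518104
top 1303 c [491.1283 -17.0018] size [46.6489 30.6122] ang 3.8907058238983154 z [0.0755 0.0887 0.0989]
== scene
table 0.001362442288866783
plate 2112 c [551.5223  14.0011] size [147.9844 226.2519] ang 85.75978088378906 z [0.008  0.0117 0.0134]

[... 1965 characters left out ...]
                                                      ~~~~~~~~~~~~~^^^^^^^^^^^^^^^^^^
    return _quantile_unchecked(
        a, q, axis, out, overwrite_input, method, keepdims, weights)
    return _ureduce(a,
                    func=_quantile_ureduce_func,
    ...<5 lines>...
                    overwrite_input=overwrite_input,
                    method=method)
    r = func(a, **kwargs)
    result = _quantile(arr,
                       quantiles=q,
    ...<2 lines>...
                       out=out,
                       weights=wgt)
    slices_having_nans = np.isnan(arr[-1, ...])
                                  ~~~^^^^^^^^^
IndexError: index -1 is out of bounds for axis 0 with size 0
```

```bash
python3 - <<'E'
import numpy as np
for n in ["scene","side"]:
    c=np.load(n+"0.npz")["c"];x,y,z=np.moveaxis(c,-1,0)
    h=(z>.2)&(z<.3)&(x>.4)&(x<.56)&(y<.1)
    H,e=np.histogram(y[h],np.arange(-.5,.12,.02));print(n,dict(zip(e.round(2).tolist(),H.tolist())))
    hh=h&(y>-.14);print(np.percentile(c[hh],[1,50,99],axis=0).round(3),"y max of head",np.percentile(y[h&(x<.535)],[90,99,100]))
E
```

```text
scene {-0.5: 0, -0.48: 0, -0.46: 299, -0.44: 2304, -0.42: 2721, -0.4: 2764, -0.38: 2427, -0.36: 2241, -0.34: 2081, -0.32: 1903, -0.3: 1749, -0.28: 1611, -0.26: 1510, -0.24: 1377, -0.22: 1281, -0.2: 1204, -0.18: 1116, -0.16: 1049, -0.14: 967, -0.12: 914, -0.1: 157, -0.08: 0, -0.06: 0, -0.04: 0, -0.02: 414, 0.0: 123, 0.02: 0, 0.04: 0, 0.06: 0, 0.08: 0}
[[ 0.474 -0.14   0.209]
 [ 0.477 -0.113  0.269]
 [ 0.533  0.007  0.299]] y max of head [-0.14903215 -0.00748669  0.01287658]
side {-0.5: 0, -0.48: 0, -0.46: 2852, -0.44: 2802, -0.42: 2256, -0.4: 2602, -0.38: 2301, -0.36: 2162, -0.34: 1954, -0.32: 1796, -0.3: 1646, -0.28: 1482, -0.26: 1371, -0.24: 1238, -0.22: 1174, -0.2: 1050, -0.18: 1010, -0.16: 907, -0.14: 856, -0.12: 800, -0.1: 104, -0.08: 0, -0.06: 0, -0.04: 0, -0.02: 407, 0.0: 96, 0.02: 0, 0.04: 0, 0.06: 0, 0.08: 0}
[[ 0.473 -0.14   0.209]
 [ 0.483 -0.113  0.28 ]
 [ 0.532  0.008  0.299]] y max of head [-0.15826759 -0.00967036  0.01086171]
```

```bash
python3 -m inch '[{"dp":[0,0,0],"yaw":8.7},{"dp":[0,0,0],"yaw":8.7},{"dp":[0,0,0],"yaw":8.7},{"dp":[0,0,0],"yaw":8.7},{"dp":[0,0,0],"yaw":8.7},{"dp":[0,0,0],"yaw":8.7},{"dp":[0,0,0],"yaw":8.7},{"dp":[0,0,0],"yaw":8.7},{"dp":[0,0,0],"yaw":8.7},{"dp":[0,0,0],"yaw":8.3},{"dp":[-37,6,25],"yaw":0},{"dp":[-37.4,6,25],"yaw":0}]' 85
cat > b.py <<'E'
from h import *
import sys
np.set_printoptions(precision=4,suppress=True)
T=pose();s=snap("wrist");c=cloud(s);n=sys.argv[1];cv2.imwrite(f"pics/{n}.png",s["frame"]);np.savez(n+".npz",frame=s["frame"],c=c)
print(T[:3],robot.sense()["clock"])
for q in ["slide_seat","button_face","cradle_mid","white_jar_mid"]:
    for r in robot.landmark_of(s,q)[:2]:
        u,v=np.round(r["point"]).astype(int)
        if 0<=u<640 and 0<=v<480: print(q,round(r["confidence"],2),(int(u),int(v)),c[v,u])
f=s["frame"].astype(int);x,y,z=np.moveaxis(c,-1,0)
S=np.array([.4905,-.0172,.0885]) if len(sys.argv)<3 else np.array(eval(sys.argv[2]))
ps=np.radians(3.4);X=np.array([np.cos(ps)*.866,np.sin(ps)*.866,.5]);Y=np.array([-np.sin(ps),np.cos(ps),0]);Z=np.cross(X,Y)
L=(c-S)@np.stack([X,Y,Z],1)
m=(abs(L[...,2])<.004)&(abs(L[...,0])<.035)&(abs(L[...,1])<.03)&(z>0)
P=L[m]*1000;r=cv2.minAreaRect(P[:,:2].astype(np.float32));print("seat in est frame c",r,"z",np.median(P[:,2]), "ext",np.percentile(P,[1,99],axis=0))
lo=(L[...,2]<-.008)&(L[...,2]>-.03)&(abs(L[...,0])<.02)&(abs(L[...,1])<.04)
print("below seat y ext",np.percentile(L[lo][:,1],[1,99])*1000)
E
python3 b.py w1
```

```text
clock: 3.0
tcp_pos: [0.5009, -0.0165, 0.1808]
orientation: [[0.998, 0.06, 0.001], [0.06, -0.998, -0.0], [0.001, 0.0, -1.0]]
contact_force: [-0.6, 0.3, -0.5]
opening: 0.996
grasp_force: 0.0
[[ 0.9982  0.0598  0.0008  0.5009]
 [ 0.0598 -0.9982 -0.0003 -0.0165]
 [ 0.0008  0.0003 -1.      0.1808]] 3.05
slide_seat 0.54 (315, 190) [ 0.5394 -0.0131  0.1   ]
button_face 0.5 (278, 233) [0.5013 0.0132 0.0736]
cradle_mid 0.79 (19, 249) [0.4626 0.2488 0.0357]
cradle_mid 0.62 (189, 170) [0.5403 0.0998 0.0191]
white_jar_mid 0.61 (433, 195) [ 0.5361 -0.1063  0.0612]
seat in est frame c ((-1.5110340118408203, 0.38182926177978516), (52.19891357421875, 29.966461181640625), 0.017480995506048203) z -0.948172899047261 ext [[-26.5445 -14.3437  -3.8161]
 [ 23.977   15.1021   0.1286]]
below seat y ext [-23.4069  29.4301]
```

View pics/w1.png

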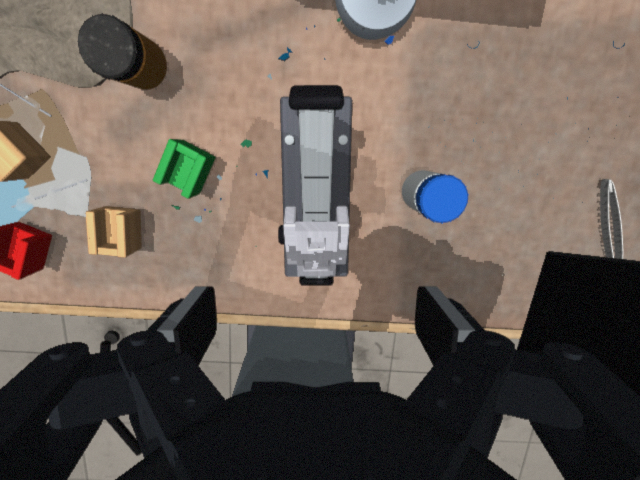

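The crop shows the slide at (315,240), its button at (281,235), the white jar at (440,197) and the bench lamp's head at (580,330). The fingers straddle the slide with room to spare.

```bash
python3 -m inch '[{"dp":[0,-0.4,40],"yaw":0},{"dp":[0,0,40],"yaw":0},{"dp":[0,0,40],"yaw":0},{"dp":[0,0,13],"yaw":0},{"dp":[0,0,0],"yaw":0}]' 85 && python3 -m inch '[{"dp":[0,0,0],"yaw":0},{"dp":[0,0,0],"yaw":0},{"dp":[0,0,0],"yaw":0},{"dp":[0,0,0],"yaw":0},{"dp":[0,0,0],"yaw":0}]' 40
```

```text
clock: 3.88
tcp_pos: [0.5023, -0.016, 0.0486]
orientation: [[0.998, 0.06, 0.0], [0.06, -0.998, 0.0], [0.0, -0.0, -1.0]]
contact_force: [-0.5, -1.1, 0.3]
opening: 0.994
grasp_force: 0.0
clock: 4.5
tcp_pos: [0.5026, -0.0169, 0.0502]
orientation: [[0.998, 0.059, 0.003], [0.059, -0.998, -0.002], [0.002, 0.002, -1.0]]
contact_force: [-2.7, -1.2, 8.1]
opening: 0.552
grasp_force: 61.4
```

```bash
python3 -m inch '[{"dp":[5.2,0,-3],"yaw":0},{"dp":[5.2,0,-3],"yaw":0},{"dp":[5.2,0,-3],"yaw":0},{"dp":[5.2,0,-3],"yaw":0},{"dp":[5.2,0,-3],"yaw":0},{"dp":[0,0,0],"yaw":0},{"dp":[0,0,0],"yaw":0}]'
```

```text
clock: 5.38
tcp_pos: [0.5275, -0.0153, 0.0647]
orientation: [[0.998, 0.059, 0.0], [0.059, -0.998, -0.001], [0.0, 0.002, -1.0]]
contact_force: [-4.7, -3.0, 5.3]
opening: 0.558
grasp_force: 61.7
```

```bash
python3 -m inch '[{"dp":[0.8,0,-0.4],"yaw":0},{"dp":[0,0,0],"yaw":0}]' && python3 -m inch '[{"dp":[0,0,0],"yaw":0},{"dp":[0,0,0],"yaw":0},{"dp":[0,0,0],"yaw":0},{"dp":[0,0,0],"yaw":0},{"dp":[0,0,-40],"yaw":0},{"dp":[0,0,-40],"yaw":0},{"dp":[0,0,-36],"yaw":0},{"dp":[0,0,0],"yaw":0}]' 85 && python3 b.py w2 '[.4895+.0259,-.0168+.0016,.087+.015]'
```

```text
clock: 5.62
tcp_pos: [0.5275, -0.0153, 0.0647]
orientation: [[0.998, 0.059, -0.001], [0.059, -0.998, -0.002], [-0.001, 0.001, -1.0]]
contact_force: [-7.5, -4.3, 6.0]
opening: 0.555
grasp_force: 61.7
clock: 6.62
tcp_pos: [0.5305, -0.0149, 0.1832]
orientation: [[0.998, 0.06, 0.007], [0.06, -0.998, -0.002], [0.007, 0.002, -1.0]]
contact_force: [0.4, -0.1, 0.2]
opening: 0.995
grasp_force: 0.0
[[ 0.9982  0.0595  0.0067  0.5305]
 [ 0.0595 -0.9982 -0.0017 -0.0149]
 [ 0.0066  0.0021 -1.      0.1832]] 6.675
slide_seat 0.85 (318, 270) [ 0.5122 -0.0172  0.1004]
button_face 0.62 (276, 245) [0.5254 0.0147 0.0877]
cradle_mid 0.92 (28, 278) [0.4648 0.2479 0.036 ]
cradle_mid 0.7 (189, 202) [0.5415 0.1034 0.0184]
white_jar_mid 0.82 (429, 225) [ 0.5419 -0.1058  0.0623]
seat in est frame c ((-0.8795909881591797, -0.12531566619873047), (51.983394622802734, 30.06305694580078), 0.17654716968536377) z -0.17014271112874782 ext [[-25.5328 -14.8701  -3.799 ]
 [ 24.1864  14.6373   0.923 ]]
below seat y ext [-23.8646  29.1079]
```

Slide has moved ~30 mm up and the button is proud again (29.1 mm from the slide's middle), so it is latched. Now to the cradle.

```bash
python3 -m inch '[{"dp":[-9.7,-46.9,0],"yaw":0},{"dp":[-9.7,-46.9,0],"yaw":0},{"dp":[-9.7,-46.9,0],"yaw":0},{"dp":[-9.7,-46.9,20],"yaw":0},{"dp":[0,0,20],"yaw":6.8},{"dp":[0,0,0],"yaw":0},{"dp":[0,0,0],"yaw":0}]' 62 && cat > c.py <<'E'
from h import *
import sys
np.set_printoptions(precision=4,suppress=True)
n=sys.argv[1];s=snap("wrist");T=pose();c=cloud(s);cv2.imwrite(f"pics/{n}.png",s["frame"]);np.savez(n+".npz",frame=s["frame"],c=c)
print(T[:3])
f=s["frame"].astype(int);x,y,z=np.moveaxis(c,-1,0)
m=(f[...,2]-f[...,0]>60)&(x>.44)&(x<.52)&(y>.13)&(y<.205)&(z>.006)&(z<.06)
P=c[m&(z>.032)];r=cv2.minAreaRect((P[:,:2]*1000).astype(np.float32));print(len(P),r,np.median(P[:,2]))
E
python3 c.py w3; cat > crop.py <<'E'
import cv2,sys
n,a,b,c,d=sys.argv[1],*map(int,sys.argv[2:6]);i=cv2.imread(f'pics/{n}.png')[b:d,a:c];k=min(800/i.shape[1],600/i.shape[0]);cv2.imwrite(f'pics/{n}c.png',cv2.resize(i,None,fx=k,fy=k,interpolation=2))
E
python3 crop.py w3 120 140 520 440
```

```text
clock: 7.75
tcp_pos: [0.4785, 0.1702, 0.1397]
orientation: [[0.998, -0.058, -0.0], [-0.058, -0.998, -0.0], [-0.0, 0.0, -1.0]]
contact_force: [-1.3, 1.2, -0.0]
opening: 0.725
grasp_force: 0.0
[[ 0.9983 -0.0585  0.0006  0.479 ]
 [-0.0585 -0.9983  0.      0.1701]
 [ 0.0006 -0.0001 -1.      0.1402]]
1020 ((480.889404296875, 170.8393096923828), (33.04971694946289, 39.23456573486328), 87.27217102050781) 0.03540115124333426
```

View pics/w3c.png

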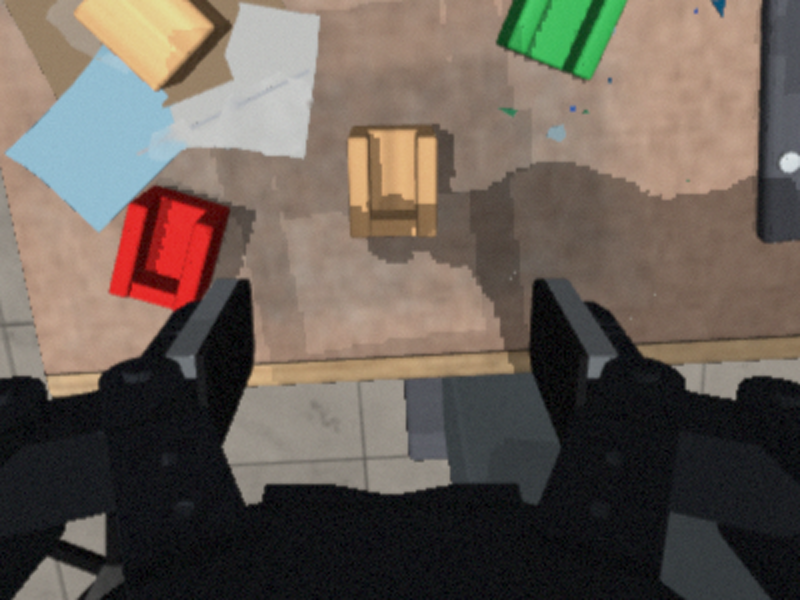

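The cradle is at (392,180) in the crop, with its closed wall towards the robot and clear space for both fingers; the red and green ones are off to either side.

```bash
python3 -m inch '[{"dp":[-3.2,-0.7,40],"yaw":0},{"dp":[0,0,40],"yaw":0},{"dp":[0,0,35],"yaw":0},{"dp":[0,0,17],"yaw":0},{"dp":[0,0,0],"yaw":0}]' 62 && python3 -m inch '[{"dp":[0,0,0],"yaw":0},{"dp":[0,0,0],"yaw":0},{"dp":[0,0,0],"yaw":0},{"dp":[0,0,0],"yaw":0}]' 25
```

```text
clock: 8.43
tcp_pos: [0.475, 0.1711, 0.0074]
orientation: [[0.998, -0.06, -0.001], [-0.06, -0.998, -0.0], [-0.001, 0.0, -1.0]]
contact_force: [-0.1, -0.3, 0.6]
opening: 0.724
grasp_force: 0.0
clock: 8.93
tcp_pos: [0.4769, 0.1716, 0.0094]
orientation: [[0.998, -0.059, 0.004], [-0.059, -0.998, 0.0], [0.004, -0.0, -1.0]]
contact_force: [-0.8, -0.1, 7.2]
opening: 0.386
grasp_force: 59.9
```

```bash
python3 -m inch '[{"dp":[0,0,-30],"yaw":0},{"dp":[0,0,-50],"yaw":-3.4},{"dp":[0,0,-50],"yaw":-3.4},{"dp":[0,0,-35],"yaw":0},{"dp":[0,0,0],"yaw":0},{"dp":[0,0,0],"yaw":0}]' && cat > d.py <<'E'
from h import *
import sys
np.set_printoptions(precision=4,suppress=True)
n=sys.argv[1];T=pose();s=snap("wrist");s["W"]=np.array(s["tool_from_camera"]);c=cloud(s)*1000;cv2.imwrite(f"pics/{n}.png",s["frame"])
print(T[:3],robot.sense()["contact_force"])
f=s["frame"].astype(int);x,y,z=np.moveaxis(c,-1,0)
m=(f[...,2]-f[...,0]>60)&(f[...,2]>90)&(abs(x)<45)&(abs(y)<17)&(z<25)&(z>-60)
P=c[m];print(len(P),np.percentile(P,[0,2,50,98,100],axis=0))
t=P[abs(P[:,2]-np.percentile(P[:,2],10))<4];print("top",len(t),np.percentile(t,[1,50,99],axis=0))
A=np.c_[t[:,:2],np.ones(len(t))];print(np.linalg.lstsq(A,t[:,2],rcond=None)[0])
E
python3 d.py w4; python3 crop.py w4 120 180 520 480
```

```text
clock: 9.68
tcp_pos: [0.4746, 0.1714, 0.1722]
orientation: [[0.998, 0.059, -0.001], [0.059, -0.998, -0.0], [-0.001, 0.0, -1.0]]
contact_force: [-0.2, 0.4, -0.6]
opening: 0.388
grasp_force: 59.6
[[ 0.9982  0.0594 -0.0006  0.4746]
 [ 0.0594 -0.9982 -0.0001  0.1714]
 [-0.0006  0.     -1.      0.1722]] [-0.445   0.5979 -0.4308]
6331 [[-15.2968 -16.9815 -27.9129]
 [-13.6963 -16.2651 -26.9985]
 [  7.3211  -0.2283 -24.491 ]
 [ 23.7819  14.7126  -9.012 ]
 [ 24.4849  15.7444  -7.5333]]
top 3590 [[-14.2871 -16.6888 -27.2538]
 [  3.6715  -1.4835 -25.9167]
 [ 23.9991  15.1248 -23.3314]]
[ -0.0248  -0.0015 -25.6456]
```

View pics/w4c.png

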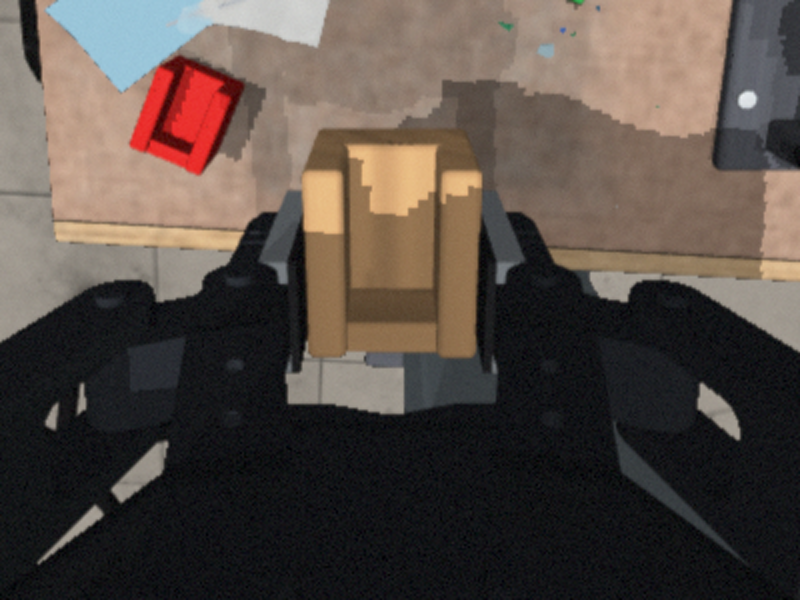

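The cradle is held level, centred in the fingers, with its closed wall towards the robot. In the tool frame its centre is at x +4.8, z -7.6 mm. Now to the hover over the seat.

```bash
python3 -m inch '[{"dp":[5.5,47.2,0],"yaw":0},{"dp":[5.5,47.2,0],"yaw":0},{"dp":[5.5,47.3,0],"yaw":0},{"dp":[5.6,47.3,0],"yaw":0},{"dp":[0,0,15],"yaw":0},{"dp":[0,0,15],"yaw":0},{"dp":[0,0,0],"yaw":0},{"dp":[0,0,0],"yaw":0}]' && python3 d.py w5 && cat > e.py <<'E'
from h import *
import sys
np.set_printoptions(precision=4,suppress=True)
s=snap("side");c=cloud(s);n=sys.argv[1];cv2.imwrite(f"pics/{n}.png",s["frame"][180:380,190:457])
i=cv2.imread(f"pics/{n}.png");cv2.imwrite(f"pics/{n}.png",cv2.resize(i,None,fx=3,fy=3,interpolation=2))
f=s["frame"].astype(int);x,y,z=np.moveaxis(c,-1,0);ps=np.radians(3.4)
q=np.stack([(x-.5148)*np.cos(ps)+(y+.0153)*np.sin(ps),-(x-.5148)*np.sin(ps)+(y+.0153)*np.cos(ps),z-.1016],-1)*1000
m=(f[...,2]-f[...,0]>60)&(f[...,2]>90)&(abs(q[...,0])<45)&(abs(q[...,1])<40)&(q[...,2]>-15)
P=q[m];print(len(P),np.percentile(P,[1,50,99],axis=0))
E
python3 e.py s5
```

```text
clock: 10.72
tcp_pos: [0.5082, -0.0148, 0.1424]
orientation: [[0.998, 0.061, -0.001], [0.061, -0.998, 0.0], [-0.001, -0.0, -1.0]]
contact_force: [0.3, 0.1, -0.2]
opening: 0.388
grasp_force: 59.8
[[ 0.9981  0.061  -0.0007  0.5082]
 [ 0.061  -0.9981  0.0003 -0.0148]
 [-0.0007 -0.0003 -1.      0.1424]] [-0.6272  0.4562 -1.1601]
6483 [[-15.2639 -16.9997 -27.9381]
 [-13.7204 -16.2895 -26.9898]
 [  6.9022  -0.6471 -24.4732]
 [ 23.7859  14.7255  -9.0161]
 [ 24.4131  15.8226  -8.0881]]
top 3653 [[-14.3597 -16.7212 -27.236 ]
 [  3.5412  -1.4897 -25.9001]
 [ 24.0031  15.1754 -23.2542]]
[ -0.0238  -0.0014 -25.6517]
353 [[-24.803  -17.2378  39.8493]
 [-22.8692   3.6287  60.6188]
 [  0.4036  16.8533  70.2084]]
```

View pics/s5.png

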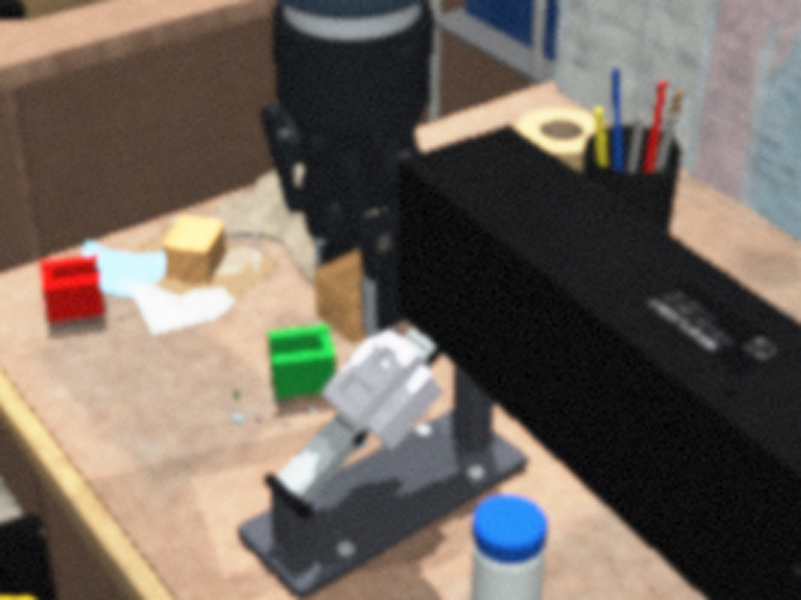

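The side picture shows the held cradle at (345,290) over the seat and the arm clear of the lamp head, with nothing disturbed. The y needs a 1.4 mm correction.

```bash
python3 -m inch '[{"dp":[0,1.4,11],"yaw":0},{"dp":[0,0,10],"yaw":0},{"dp":[0,0,0],"yaw":0},{"dp":[0,0,0],"yaw":0}]' && python3 -m inch '[{"dp":[0,0,2],"yaw":0},{"dp":[0,0,1],"yaw":0},{"dp":[0,0,0],"yaw":0}]'&& python3 -m inch '[{"dp":[0,0,1.5],"yaw":0},{"dp":[0,0,0],"yaw":0}]'
```

```text
clock: 11.32
tcp_pos: [0.5085, -0.0173, 0.1216]
orientation: [[0.998, 0.059, -0.0], [0.059, -0.998, 0.0], [-0.0, -0.0, -1.0]]
contact_force: [-0.1, 0.1, -0.6]
opening: 0.39
grasp_force: 59.8
clock: 11.7
tcp_pos: [0.5085, -0.0173, 0.1187]
orientation: [[0.998, 0.059, -0.0], [0.059, -0.998, -0.0], [-0.0, 0.0, -1.0]]
contact_force: [0.6, 0.1, -0.8]
opening: 0.388
grasp_force: 59.8
clock: 11.95
tcp_pos: [0.5084, -0.0172, 0.1171]
orientation: [[0.998, 0.059, -0.0], [0.059, -0.998, 0.0], [-0.0, -0.0, -1.0]]
contact_force: [0.3, 0.1, -1.0]
opening: 0.384
grasp_force: 59.8
```

```bash
python3 -m inch '[{"dp":[-0.4,-0.7,0],"yaw":0},{"dp":[0,0,1],"yaw":0},{"dp":[0,0,0],"yaw":0}]' && python3 -m inch '[{"dp":[0,0,1],"yaw":0},{"dp":[0,0,0],"yaw":0}]' && python3 -m inch '[{"dp":[0,0,1],"yaw":0},{"dp":[0,0,0],"yaw":0}]'
```

```text
clock: 12.32
tcp_pos: [0.508, -0.0166, 0.1161]
orientation: [[0.998, 0.059, -0.0], [0.059, -0.998, 0.0], [-0.0, -0.0, -1.0]]
contact_force: [0.3, 0.0, 0.8]
opening: 0.383
grasp_force: 59.8
clock: 12.58
tcp_pos: [0.5082, -0.0166, 0.1153]
orientation: [[0.998, 0.059, 0.0], [0.059, -0.998, -0.0], [0.0, 0.0, -1.0]]
contact_force: [-1.1, -0.2, 0.3]
opening: 0.386
grasp_force: 60.0
clock: 12.82
tcp_pos: [0.5083, -0.0166, 0.115]
orientation: [[0.998, 0.06, 0.0], [0.06, -0.998, -0.0], [0.0, 0.0, -1.0]]
contact_force: [-3.6, 2.1, 7.7]
opening: 0.386
grasp_force: 60.9
```

Contact at TCP z ≈ 0.115, as predicted within 1 mm. Now roll the pad down about its uphill edge.

```bash
python3 -m inch '[{"dp":[-1,0,1],"yaw":0},{"dp":[-1.1,0,1.2],"yaw":0},{"dp":[0,0,0],"yaw":0}]' && python3 -m inch '[{"dp":[-1,0,1.2],"yaw":0},{"dp":[-0.9,0,1.2],"yaw":0},{"dp":[0,0,0],"yaw":0}]' && python3 d.py w6
```

```text
clock: 13.2
tcp_pos: [0.5077, -0.0167, 0.1144]
orientation: [[0.998, 0.059, 0.004], [0.059, -0.998, -0.0], [0.004, 0.001, -1.0]]
contact_force: [-3.0, 1.5, 15.2]
opening: 0.391
grasp_force: 61.9
clock: 13.58
tcp_pos: [0.5076, -0.0168, 0.1139]
orientation: [[0.998, 0.06, 0.008], [0.06, -0.998, -0.001], [0.008, 0.001, -1.0]]
contact_force: [-5.2, 4.7, 26.1]
opening: 0.387
grasp_force: 63.2
[[ 0.9982  0.0596  0.0079  0.5076]
 [ 0.0596 -0.9982 -0.0006 -0.0168]
 [ 0.0079  0.001  -1.      0.1139]] [-4.8751  5.6376 25.2229]
6426 [[-15.5562 -16.994  -27.9445]
 [-13.8925 -16.3178 -27.1075]
 [  7.0844  -0.6469 -24.4577]
 [ 23.797   14.7524  -9.1631]
 [ 24.6639  15.7801  -7.3389]]
top 3652 [[-14.6426 -16.7236 -27.4586]
 [  3.264   -1.4871 -25.961 ]
 [ 23.9348  15.1823 -23.2073]]
[ -0.0322   0.0001 -25.6789]
```

The grip is too tight for the pad to pivot, but the contact height shows the uphill lug is in its notch. I'll unload and open just slightly, so the pad tips down by itself between the fingers.

```bash
python3 -m inch '[{"dp":[1.5,0,-2],"yaw":0},{"dp":[1.5,0,-2],"yaw":0},{"dp":[0.5,0,-0.5],"yaw":0},{"dp":[0,0,0],"yaw":0},{"dp":[0,0,0],"yaw":0}]' && python3 -m inch '[{"dp":[0,0,0],"yaw":0},{"dp":[0,0,0],"yaw":0},{"dp":[0,0,0],"yaw":0},{"dp":[0,0,0],"yaw":0}]' 38 && python3 d.py w7; python3 crop.py w7 120 180 520 480
```

```text
clock: 14.25
tcp_pos: [0.5078, -0.0167, 0.1147]
orientation: [[0.998, 0.059, 0.0], [0.059, -0.998, -0.0], [0.0, 0.0, -1.0]]
contact_force: [-3.6, 0.5, 7.1]
opening: 0.387
grasp_force: 60.5
clock: 14.75
tcp_pos: [0.5075, -0.0166, 0.1139]
orientation: [[0.998, 0.059, -0.0], [0.059, -0.998, 0.0], [-0.0, -0.0, -1.0]]
contact_force: [-1.2, -0.1, -0.2]
opening: 0.445
grasp_force: 0.0
[[ 0.9982  0.0593 -0.0003  0.5075]
 [ 0.0593 -0.9982  0.0001 -0.0166]
 [-0.0003 -0.0001 -1.      0.1139]] [ 0.0605 -0.1532 -0.1552]
3308 [[-25.8836 -16.9916 -23.3752]
 [-20.521  -16.3631 -21.497 ]
 [ 14.9987  -1.9352  -5.132 ]
 [ 21.4226  14.6138   5.878 ]
 [ 21.9923  15.61     8.7776]]
top 362 [[ -8.1677 -16.8277 -20.3717]
 [ 10.2751 -12.2585 -16.2183]
 [ 13.2947  14.6695 -12.6125]]
[  0.0603  -0.0461 -17.0497]
```

View pics/w7c.png

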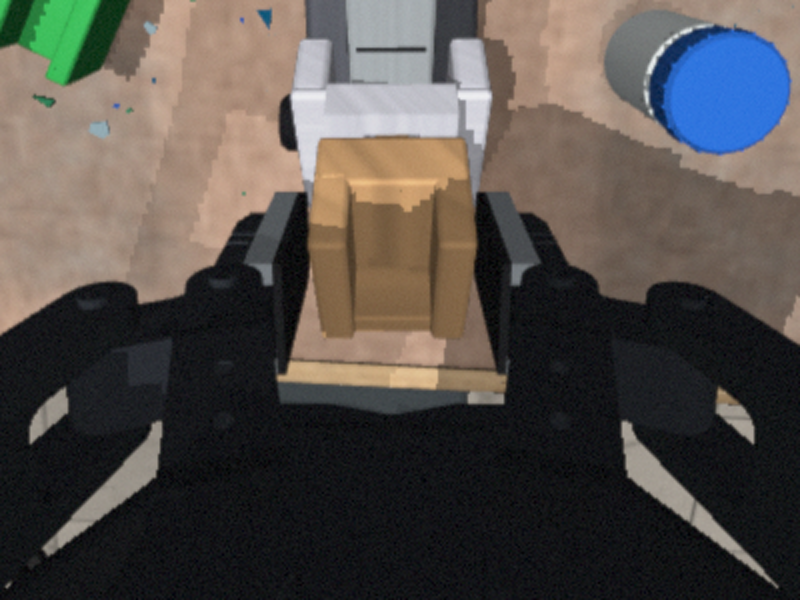

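The pad (390,240) tipped down in line with the slide, between the fingers. Now check how deep it sits.

```bash
cat > g.py <<'E'
from h import *
np.set_printoptions(precision=3,suppress=True)
T=pose();s=snap("wrist");c=cloud(s);f=s["frame"].astype(int)
S=np.array([.5148,-.0153,.1016]);ps=np.radians(3.4);X=np.array([np.cos(ps)*.866,np.sin(ps)*.866,.5]);Y=np.array([-np.sin(ps),np.cos(ps),0]);Z=np.cross(X,Y)
L=(c-S)@np.stack([X,Y,Z],1)*1000
m=(f[...,2]-f[...,0]>50)&(f[...,2]>80)&(abs(L[...,0])<32)&(abs(L[...,1])<21)&(L[...,2]>-2)&(L[...,2]<50)
P=L[m];print(T[:3,3],len(P),"ext",np.percentile(P,[1,99],axis=0))
t=P[(abs(abs(P[:,1])-13)<3)&(P[:,2]>20)&(abs(P[:,0])<18)]
for _ in range(4):
    A=np.c_[t[:,:2],np.ones(len(t))];k=np.linalg.lstsq(A,t[:,2],rcond=None)[0];r=t[:,2]-A@k;t=t[abs(r)<max(.8,2*r.std())]
print("top plane slopes x,y, z at 0:",k,len(t),r.std())
b=P[(P[:,2]>27)];print("top rect",cv2.minAreaRect(b[:,:2].astype(np.float32)))
g=(f.max(-1)-f.min(-1)<40)&(f.min(-1)>110)&(abs(L[...,0])<27)&(L[...,0]>20.5)&(abs(L[...,1])<16)&(abs(L[...,2])<4);print("seat z, x99",np.median(L[g],0),np.percentile(L[g][:,0],98) if g.any() else 0)
E
python3 g.py
```

```text
[ 0.508 -0.017  0.114] 7105 ext [[-20.891 -16.298   1.49 ]
 [ 18.079  16.09   30.416]]
top plane slopes x,y, z at 0: [-0.038 -0.001 29.707] 1336 0.8154235114058894
top rect ((-2.6076431274414062, -0.1263427734375), (42.20549011230469, 33.34685516357422), 0.1842344105243683)
seat z, x99 [23.31   0.612 -0.63 ] 24.569802978967125
```

Seated: the top is 30.3 mm above the seat (30 expected) and square within 0.04 rad. Opening and backing off.

```bash
python3 -m inch '[{"dp":[0,0,0],"yaw":0},{"dp":[0,0,0],"yaw":0},{"dp":[0,0,0],"yaw":0},{"dp":[0,0,-30],"yaw":0},{"dp":[0,0,-40],"yaw":0},{"dp":[0,0,-10],"yaw":0},{"dp":[0,0,0],"yaw":0},{"dp":[0,0,0],"yaw":0}]' 68 && python3 g.py && python3 b.py w8 '[.5148,-.0153,.1016]'; python3 crop.py w8 200 150 440 330
```

```text
clock: 15.85
tcp_pos: [0.5066, -0.0164, 0.1926]
orientation: [[0.998, 0.059, -0.002], [0.059, -0.998, 0.001], [-0.002, -0.001, -1.0]]
contact_force: [-0.1, 0.2, -0.2]
opening: 0.796
grasp_force: 0.0
[ 0.507 -0.016  0.193] 3237 ext [[-20.619 -16.378   1.997]
 [ 17.932  15.909  30.727]]
top plane slopes x,y, z at 0: [-0.018 -0.    29.864] 651 0.6134754125625801
top rect ((-2.1582107543945312, -0.28902435302734375), (40.48935317993164, 33.16731643676758), 0.5207425355911255)
seat z, x99 [23.235 -0.127 -0.514] 24.422995513125013
[[ 0.9982  0.0593 -0.0027  0.5066]
 [ 0.0593 -0.9982  0.0008 -0.0164]
 [-0.0027 -0.0009 -1.      0.1925]] 15.95
slide_seat 0.44 (429, 195) [ 0.5399 -0.1063  0.0628]
button_face 0.63 (274, 208) [ 0.5094  0.027  -0.0015]
cradle_mid 0.96 (315, 243) [ 0.5086 -0.0151  0.1134]
cradle_mid 0.91 (31, 252) [0.4615 0.2488 0.0364]
white_jar_mid 0.91 (429, 198) [ 0.5375 -0.1066  0.0629]
seat in est frame c ((20.231910705566406, -0.2846660614013672), (9.327779769897461, 33.2835807800293), 1.5209879875183105) z -0.04196490408669043 ext [[ 15.9621 -15.0482  -3.7846]
 [ 24.3411  14.8914   3.813 ]]
below seat y ext [-23.8554  29.0795]
```

View pics/w8c.png

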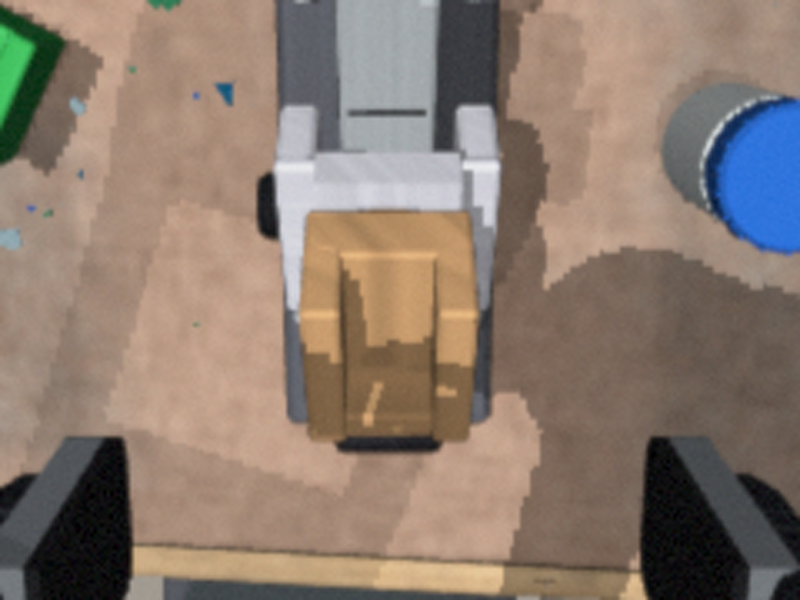

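The pad (390,330) sits square on the slide with its closed end downhill. The button (267,205) is out, the jars have not moved and the gripper is clear.

```bash
python3 -c "
from station import robot
print(robot.hand_in())"
```

```text
the job is handed in; nothing more can be done
None
```

The job is handed in, though no verdict came back: the slide is latched in the middle hole with its button out, and the cradle pad sits fully down with its closed end downhill. The gripper is clear and nothing else was seen to move.

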